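# Get the pepper jar out from behind the mills

## Task

The jar of peppercorns is stuck behind the two mills in the wooden caddy. First move both mills out of the way and stand them on the blade of the serving board, next lift the jar out and stand it in the middle of the cork coaster, inside its lip, and then put each mill back upright in the very compartment it came from. Do not knock anything over, and leave the beaker, the timer and the salt bowl where they are.

Things in the scene. Friction and masses are not known exactly. Their poses are not given: they have to be found in the camera images.
- white_mill: White bottle-shaped grinder with a dark brown wooden head, loose, about 0.3 kg, 177 mm tall, body 52 mm across, narrowing to a round head 38 mm across (154 to 172 mm above the base) with a small button on top; head does not turn; take it by the head from above. Origin: centre of its underside, z up along it.
- brown_mill: Pale brown wooden bottle-shaped grinder with a dark brown head, the same shape as the white one, loose, about 0.3 kg, 172 mm tall, body 52 mm across, head 38 mm across (149 to 167 mm above the base); head does not turn. Origin: centre of its underside, z up along it.
- jar: Dark round jar of peppercorns with a pale band and a cork-coloured lid, loose, about 0.2 kg, 89 mm tall; body 57 mm across up to 74 mm, lid 49 mm across above that; lid is fast. Origin: centre of its underside, z up along it.
- caddy: Fixed wooden condiment caddy, 152 mm deep, 156 mm wide. Origin at its underside; x points to its back, y to its left. Floor 8 mm above the worktop. In front two square compartments 66 mm wide, centred at x = -23, y = +37 and -37 mm, with 8 mm walls up to 26 mm above the worktop: a mill stands in each (either way round). Behind them the jar's stall.
- stall (a point): Centre of the floor of the caddy's rear stall (caddy x = +49, y = 0, z = 8 mm), where the jar starts. Axes as the caddy's. Tall cheeks left and right, 72 mm apart, reach 77 mm above the worktop, so take the jar with one finger in front of it and one behind (along the caddy's x); the walls in front and behind are 62 mm apart and only 26 mm high.
- board: Fixed oak serving board lying flat, 150 x 320 mm, 13 mm thick, the side area for the mills. Origin at its underside, centre of the whole outline; its top is 13 mm above that. The long axis is y, the handle is at -y (narrow beyond y = -100 mm); the full-width blade reaches from y = -80 to +160 mm, x = -75 to +75 mm.
- coaster: Fixed round cork coaster, 100 mm across, with a raised lip 8 mm high round a flat recess 88 mm across whose floor is 5 mm above the worktop. Origin: centre of its underside.
- cup: Bystander: off-white fluted beaker, loose, 79 mm across, 70 mm tall. Origin: centre of its underside.
- egg_timer: Bystander: round off-white kitchen timer, loose, 65 mm across, 58 mm tall. Origin: centre of its underside.
- salt_bowl: Bystander: little wooden salt bowl, loose, 68 mm across, 29 mm tall. Origin: centre of its underside.

How it is judged (in metres and radians):
On the way, in this order (a step that is already met when the one before it is completed fails the run):
1. both mills stand on the blade of the serving board, released, while the jar is still in its stall (x of white_mill in the frame of board between -0.065 and 0.065 m and y of white_mill in the frame of board between -0.095 and 0.15 m and z of white_mill in the frame of board between 0.009 and 0.018 m and angle between each of white_mill, brown_mill's own z axis and vertical below 0.1 rad and linear speed of each of white_mill, brown_mill below 0.03 m/s and contact force between each of white_mill, brown_mill and the fingers below 0.2 N and x of brown_mill in the frame of board between -0.065 and 0.065 m and y of brown_mill in the frame of board between -0.095 and 0.15 m and z of brown_mill in the frame of board between 0.009 and 0.018 m and distance of jar from where it was at the start of the episode below 0.02 m), for 0.2 s.
2. the jar stands on the coaster, released, while both mills wait on the board (horizontal distance between jar and coaster below 0.017 m and z of jar in the frame of coaster below 0.009 m and angle between each of jar, white_mill, brown_mill's own z axis and vertical below 0.1 rad and linear speed of each of jar, white_mill, brown_mill below 0.03 m/s and contact force between each of jar, white_mill, brown_mill and the fingers below 0.2 N and x of white_mill in the frame of board between -0.065 and 0.065 m and y of white_mill in the frame of board between -0.095 and 0.15 m and z of white_mill in the frame of board between 0.009 and 0.018 m and x of brown_mill in the frame of board between -0.065 and 0.065 m and y of brown_mill in the frame of board between -0.095 and 0.15 m and z of brown_mill in the frame of board between 0.009 and 0.018 m), for 0.2 s.
At the end, for the whole second after the job is handed in: The jar stands upright on the coaster, within 17 mm of its centre; each mill stands upright in the caddy compartment it started in, within 15 mm of its starting place; all released and at rest (horizontal distance between jar and coaster below 0.017 m and z of jar in the frame of coaster below 0.009 m and angle between each of jar, white_mill, brown_mill's own z axis and vertical below 0.1 rad and linear speed of each of jar, white_mill, brown_mill below 0.03 m/s and contact force between each of jar, white_mill, brown_mill and the fingers below 0.2 N and distance of each of white_mill, brown_mill from where it was at the start of the episode below 0.015 m); the robot touches nothing.
It fails at once if the beaker is shifted more than 30 mm or tipped (distance of cup from where it was at the start of the episode above 0.03 m or angle between cup's own z axis and vertical above 0.5 rad).
It fails at once if the timer is shifted more than 30 mm or tipped (distance of egg_timer from where it was at the start of the episode above 0.03 m or angle between egg_timer's own z axis and vertical above 0.5 rad).
It fails at once if the salt bowl is shifted more than 30 mm or tipped (distance of salt_bowl from where it was at the start of the episode above 0.03 m or angle between salt_bowl's own z axis and vertical above 0.5 rad).
It fails at once if a mill or the jar is knocked over (angle between any of white_mill, brown_mill, jar's own z axis and vertical above 0.9 rad).
It also fails if it takes over 141 s, if anything falls off the work surface, if the arm or the gripper's body presses on something with over 40 N, if the wrist force passes 120 N, or if a joint passes its speed limit or range.

## Robot

A 6-joint arm with a two-finger parallel gripper is mounted at the origin on a cart in front of the work surface, level with it; the furniture and walls round the work are solid. World frame = base frame: x ahead of the robot, y to its left, z up, the work surface at z = 0. Lengths are in mm, angles in rad, forces in N, time in s.
With the tool pointing down it reaches from about 325 to 900 mm from the base axis. Payload 6.1 kg.
Tool frame: the origin (TCP) lies between the finger pads; the fingertips stand 17 mm ahead of it and the grasp point (between the pads) lies 2 mm behind it (arm.tip_extent is the z of the fingertips in the tool frame, in mm); z points along the fingers, y is the line along which they close (so a half turn about z gives the same grasp; the last joint's range is limited). The gripper opens to 87 mm and grips with 3 to 60 N. Pads are 19 mm wide; open, the fingers measure 117 mm over their backs; the gripper's body (75 mm by 190 mm) begins 51 mm behind the grasp point.
Start: joints at [1.026, 0.22, 1.526, -0, 1.395, -0.126], TCP at [254.163, 570.979, 217.938] pointing down, gripper open.
Joint ranges: [-2.98, 2.98], [-0.91, 2.08], [0.09, 2.57], [-1.24, 4.39], [0.2, 2.65], [-2.68, 2.68]. Speed limits (rad/s): [2.57, 2.57, 3.01, 3.14, 3.14, 3.14].

## Interface

Orientations are given as a rotation vector (axis times angle).
In Python, from workcell import arm gives the robot as it stands. The module is installed in compiled form; this text tells all that it offers.
- The arm moves only by the tool send_rows, never from a script. Its arguments are lists of equal length, an entry for each row: "linear": the shift along the tool's x, y, z in units of 100 mm (1.0 is 100 mm), a list of three; "turn": the turn, a rotation vector about the tool's x, y, z in units of pi/2 rad (1.0 is pi/2 rad), a list of three; "claw": the gripper's target within -1 to 1 (fully open at 1, half-way at 0, shut at -1). In form: {"linear": [[tx, ty, tz], ...], "turn": [[wx, wy, wz], ...], "claw": [claw, ...]}. A call has 1 to 12 rows; each row is the pose to reach, as a shift and turn from the pose commanded when the call began, along the tool's axes at that moment; what a row does not reach only later rows make up. A row lasts 1/10 s, in which the tool goes at most 50 mm and 8.59 degrees, less where a joint would pass 70% of its speed; a pose out of reach is approached as far as the arm can. A call with a number of a shift or a turn outside -1 to 1 is refused whole. A call with a gripper value outside its range is refused whole. The fingers move at their own pace and stop on an object; "grip_force" is the grip in N (left out, the last holds). Time passes only in rows, so rows that repeat a pose let the fingers close. It gives the time, the measured TCP pose, the force, the opening and the grip force at its end, in the units of the state.
- arm.state(): the state, without advancing time (a new reading comes with each control period).
- arm.read_camera(name): name is "scene" or "top" or "wrist"; returns a dict with "color" (384x512x3 uint8, blue, green, red), "fx", "fy", "cx", "cy" (pixels), "R" (3x3) and "t" (3): a world point X has camera coordinates R X + t; the wrist camera has in their place "mount" (4x4, takes a point from camera to tool coordinates, whose origin is the TCP and whose axes are the flange's). Camera axes: x right, y down, z forward; pixel columns grow to the right and rows downward; lengths in mm; the calibration is good to about 2 mm. A picture is of the moment at which its call begins: read the wrist's pose just before it. There is no depth.
- arm.finish_job(): hands the job in; it is judged then, once.
The state is a dict: "clock": time; "joint_pos": joint angles; "qvel": joint speeds; "tau": joint torques, N m; "ee_pos": TCP position; "eef_rot": TCP orientation; "force": force on the tool from outside, world axes, zero at the start; "moment": the same for the moment, N m; "width": opening from 0.0 (shut) to 1.0 (fully open); "gripper_force": force on a finger pad.
Only numpy, scipy, OpenCV 4.12 (cv2) and the standard library are available. Lean on these libraries where they do the work, as an engineer would, in place of code of your own. Each camera call takes 0.05 s, during which the arm holds its last target. There are 200 camera calls.

## Working session

There is one attempt and no reset: what is moved stays moved. The work goes in short steps, Python scripts to look and compute and a tool call to move; the robot and the scene stay as the last step left them, time stands still between calls to the robot, and variables do not carry over. Pictures are saved under pics/ and viewed, at most 14 in all, crops included, and the job is handed in when it is done.

Besides the shell and the picture viewer there is one more tool, called after ">>>" in YAML: its name, and indented under it one key for each argument. send_rows: Moves the arm, as the interface text tells. Shifts and turns lie within -1 to 1; 1 stands for 100 mm of shift or pi/2 rad of turn. Its arguments: {"type":"object","properties":{"linear":{"type":"array","items":{"type":"array","items":{"type":"number"}}},"turn":{"type":"array","items":{"type":"array","items":{"type":"number"}}},"claw":{"type":"array","items":{"type":"number"}},"grip_force":{"type":"number"}},"required":["linear","turn","claw"]}

```bash
mkdir -p pics; python3 - <<'E'
from workcell import arm
import cv2,json,numpy as np
s=arm.state();print(s)
for n in("scene","top"):
    c=arm.read_camera(n);cv2.imwrite(f"pics/{n}0.png",c["color"])
    np.savez(f"{n}.npz",**c)
    print(n,c["fx"],c["fy"],c["cx"],c["cy"],np.round(c["R"],3).tolist(),np.round(c["t"],1).tolist())
print(arm.tip_extent)
E
```

```text
{'clock': 0.0, 'joint_pos': array([ 1.02590264e+00,  2.21222722e-01,  1.52764091e+00,  7.24001513e-05,
        1.39470525e+00, -1.26101128e-01]), 'qvel': array([ 0.00170604, -0.00144216, -0.00058217,  0.00119669, -0.00117067,
        0.00045417]), 'tau': array([ 1.43208537e-03, -4.94601488e+01, -3.87384653e+01,  6.99162134e-02,
        5.69978252e-02, -1.23052464e-04]), 'ee_pos': array([253.80625384, 570.44162151, 216.8236134 ]), 'eef_rot': array([-6.52911067e-01, -3.07226182e+00,  2.89367241e-03]), 'force': array([-0.01051479, -0.63142529,  0.39561462]), 'moment': array([-0.00606499, -0.01384071,  0.00121913]), 'gripper_force': 0.0, 'width': 1.0016908892962653}
scene 426.6717250664796 426.6717250664796 243.72873455658134 196.4352167115931 [[0.895, -0.446, -0.019], [-0.329, -0.63, -0.704], [0.302, 0.636, -0.71]] [-441.5, 194.5, 1130.2]
top 418.3125563589744 418.3125563589744 254.16011536751253 190.67890878118058 [[0.01, -1.0, 0.01], [-0.992, -0.011, -0.124], [0.124, -0.009, -0.992]] [19.4, 493.1, 1382.7]
17.0
```

View pics/scene0.png

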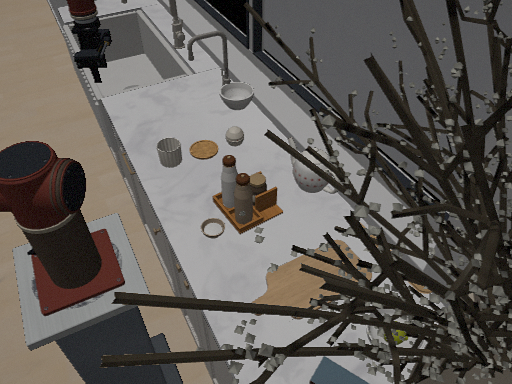

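View pics/top0.png

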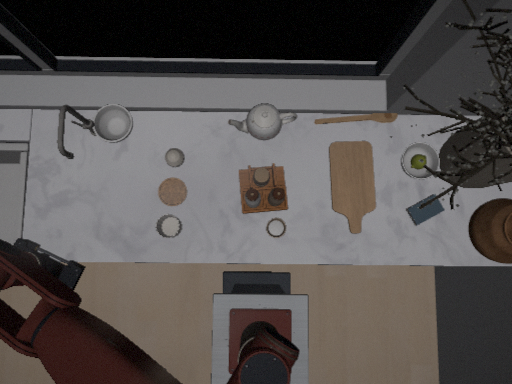

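The top view shows the caddy at about (263,189), white mill on the left near (252,198) and brown mill near (278,197), jar (262,176), coaster (173,191), cup (170,227), timer (175,158), salt bowl (276,228), board blade around (352,175) with its handle towards the robot. The scene view confirms this.

```bash
cat > h.py <<'E'
import numpy as np,cv2
from scipy.spatial.transform import Rotation as Ro
def ray(c,u,v,z):
    """pixel -> world point on plane z (fixed camera)"""
    R,t=np.array(c["R"]),np.array(c["t"]);o=-R.T@t
    d=R.T@np.array([(u-c["cx"])/c["fx"],(v-c["cy"])/c["fy"],1]);return o+d*(z-o[2])/d[2]
def proj(c,X):
    p=np.array(c["R"])@np.array(X,float)+np.array(c["t"]);return c["fx"]*p[0]/p[2]+c["cx"],c["fy"]*p[1]/p[2]+c["cy"]
def wristcam(arm):
    s=arm.state();c=dict(arm.read_camera("wrist"));M=np.array(c["mount"])
    T=np.eye(4);T[:3,:3]=Ro.from_rotvec(s["eef_rot"]).as_matrix();T[:3,3]=s["ee_pos"]
    W=np.linalg.inv(T@M);c["R"]=W[:3,:3];c["t"]=W[:3,3];return s,c
E
python3 - <<'E'
from h import *
c={k:v for k,v in np.load("top.npz").items()}
im=c["color"];hsv=cv2.cvtColor(im,cv2.COLOR_BGR2HSV)
m=((hsv[...,1]>70)&(hsv[...,2]>50)).astype(np.uint8)
m[:,:130]=0;m[:,400:]=0;m[:130]=0;m[245:]=0
cs,_=cv2.findContours(m,cv2.RETR_EXTERNAL,cv2.CHAIN_APPROX_NONE)
for k in cs:
    if cv2.contourArea(k)<30: continue
    (u,v),wh,a=cv2.minAreaRect(k);print("A",cv2.contourArea(k),"px",round(u,1),round(v,1),np.round(wh,1),round(a,1),"z0",ray(c,u,v,0)[:2].round(),"corners",[ray(c,*p,10)[:2].round().tolist() for p in cv2.boxPoints(((u,v),wh,a))])
cv2.imwrite("pics/topc.png",cv2.resize(im[140:246,150:386],None,fx=3.3,fy=3.3,interpolation=cv2.INTER_CUBIC))
E
```

```text
A 232.5 px 171.5 185.5 [15. 25.] 90.0 z0 [511. 310.] corners [[536.0, 352.0], [537.0, 266.0], [485.0, 264.0], [484.0, 350.0]]
A 1629.0 px 262.5 187.5 [47.  45.4] 84.8 z0 [508.  -4.] corners [[580.0, 82.0], [596.0, -74.0], [434.0, -89.0], [418.0, 65.0]]
A 3106.0 px 352.3 186.8 [91.  42.8] 87.4 z0 [ 514. -315.] corners [[668.0, -234.0], [677.0, -384.0], [361.0, -390.0], [353.0, -244.0]]
```

View pics/topc.png

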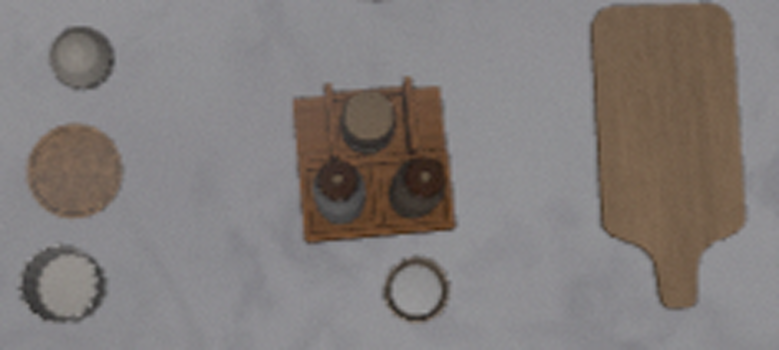

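The crop shows mill buttons at crop pixels (338,179) and (424,177), jar lid (369,114), coaster (75,170), board outline, and caddy turned about 0.1 rad.

```bash
python3 - <<'E'
from h import *
c={k:v for k,v in np.load("top.npz").items()};s={k:v for k,v in np.load("scene.npz").items()}
for n,U,V,z in [("white",338,179,185),("brown",424,177,180),("jar",369,114,97),("coaster",75,170,8),("timer",82,57,58),("cup",70,285,70),("salt",416,289,29),("cadFL",306,242,26),("cadFR",455,228,26),("cadBL",295,97,20),("cadBR",440,86,20),("bd TL",593,4,13),("bd TR",733,4,13),("bd BL",602,230,13),("bd BR",745,220,13),("handle",677,309,13)]:
    u,v=(U+.5)/3.3-.5+150,(V+.5)/3.3-.5+140
    X=ray(c,u,v,z);print(n,X.round(1),"scene px",np.round(proj(s,X)))
# teapot: front edge in top view, assumed heights
for z in(60,100,130): print("pot front",ray(c,264,140,z).round(), "left/right",ray(c,228,125,z).round(),ray(c,298,118,z).round())
# scene: lines
for z in(60,100,130): print("pot scene",ray(s,293,165,z).round(),ray(s,312,192,z).round())
E
```

```text
white [463.8  32.2 185. ] scene px [227. 156.]
brown [467.1 -46.4 180. ] scene px [241. 175.]
jar [538.6   2.2  97. ] scene px [257. 178.]
coaster [490.9 304.7   8. ] scene px [203. 149.]
timer [600.1 292.2  58. ] scene px [233. 130.]
cup [369.4 294.   70. ] scene px [168. 146.]
salt [370.6 -48.7  29. ] scene px [212. 226.]
cadFL [417.4  63.6  26. ] scene px [211. 196.]
cadFR [433.3 -88.6  26. ] scene px [238. 229.]
cadBL [568.3  77.1  20. ] scene px [254. 179.]
cadBR [581.7 -73.4  20. ] scene px [282. 209.]
bd TL [ 672.7 -235.3   13. ] scene px [340. 237.]
bd TR [ 674.6 -383.3   13. ] scene px [375. 277.]
bd BL [ 434.  -241.7   13. ] scene px [265. 272.]
bd BR [ 446.  -390.1   13. ] scene px [299. 317.]
handle [ 353.6 -317.7   13. ] scene px [251. 308.]
pot front [661.  -6.  60.] left/right [711. 115.  60.] [ 739. -121.   60.]
pot front [651.  -5. 100.] left/right [700. 113. 100.] [ 727. -116.  100.]
pot front [644.  -4. 130.] left/right [691. 111. 130.] [ 717. -113.  130.]
pot scene [684.  39.  60.] [671. -88.  60.]
pot scene [658.   1. 100.] [ 646. -121.  100.]
pot scene [639. -28. 130.] [ 627. -145.  130.]
```

>>> send_rows:
  linear:
    - [-1,-1,-1]
    - [-1,-1,-1]
    - [-1,-1,-1]
    - [-1,-1,-1]
    - [-1,-1,-1]
    - [-1,-1,-1]
    - [-1,-1,-1]
    - [-1,-1,-1]
    - [-1,-1,-1]
    - [-1,-1,-1]
  turn:
    - [0,0,0.733]
    - [0,0,0.733]
    - [0,0,0.733]
    - [0,0,0.733]
    - [0,0,0.733]
    - [0,0,0.733]
    - [0,0,0.733]
    - [0,0,0.733]
    - [0,0,0.733]
    - [0,0,0.733]
  claw: [1,1,1,1,1,1,1,1,1,1]

```text
clock: 1.1
ee_pos: [304.7, 438.8, 317.6]
eef_rot: [2.218, 2.225, -0.001]
force: [0.6, -0.2, 0.8]
width: 1.004
gripper_force: 0.0
```

>>> send_rows:
  linear:
    - [-1,0.44,0]
    - [-1,0.44,0]
    - [-1,0.44,0]
    - [-1,0.44,0]
  turn:
    - [0,0,0]
    - [0,0,0]
    - [0,0,0]
    - [0,0,0]
  claw: [1,1,1,1]

```text
clock: 1.5
ee_pos: [349.5, 337.9, 318.0]
eef_rot: [-2.222, -2.221, -0.001]
force: [-1.2, 0.0, 0.2]
width: 1.002
gripper_force: 0.0
```

>>> send_rows:
  linear:
    - [-1,0.44,0]
    - [-1,0.44,0]
    - [-1,0.44,0]
    - [-1,0.44,0]
  turn:
    - [0,0,0]
    - [0,0,0]
    - [0,0,0]
    - [0,0,0]
  claw: [1,1,1,1]

```text
clock: 1.9
ee_pos: [393.3, 239.0, 318.0]
eef_rot: [-2.222, -2.22, -0.001]
force: [-0.5, -0.1, 0.1]
width: 1.0
gripper_force: 0.0
```

>>> send_rows:
  linear:
    - [-1,0.44,0]
    - [-1,0.44,0]
    - [-1,0.44,0]
    - [-1,0.44,0]
  turn:
    - [0,0,0]
    - [0,0,0]
    - [0,0,0]
    - [0,0,0]
  claw: [1,1,1,1]

```text
clock: 2.3
ee_pos: [437.2, 139.7, 317.8]
eef_rot: [-2.221, -2.22, -0.0]
force: [-0.4, 1.2, -1.1]
width: 1.001
gripper_force: 0.0
```

>>> send_rows:
  linear:
    - [-1,0.44,0]
    - [-1,0.44,0]
    - [-1,0.44,0]
    - [-1,0.44,0]
    - [-1,0.44,0]
    - [-1,0.44,0]
  turn:
    - [0,0,0]
    - [0,0,0]
    - [0,0,0]
    - [0,0,0]
    - [0,0,0]
    - [0,0,0]
  claw: [1,1,1,1,1,1]

```text
clock: 2.9
ee_pos: [480.7, 41.2, 318.0]
eef_rot: [-2.217, -2.225, -0.001]
force: [0.1, -1.4, 0.6]
width: 0.997
gripper_force: 0.0
```

```bash
python3 - <<'E'
from workcell import arm
from h import *
s,c=wristcam(arm);np.savez("w1.npz",**c)
print(s["ee_pos"],s["eef_rot"],s["joint_pos"],s["clock"]);print(np.round(c["mount"],3).tolist(),c["fx"])
cv2.imwrite("pics/w1.png",c["color"])
for n,X in dict(white=(463.8,32.2,185),brown=(467.1,-46.4,180),jar=(538.6,2.2,97)).items(): print(n,np.round(proj(c,X)))
E
```

```text
[480.67486094  41.20737549 318.01740445] [-2.21742714e+00 -2.22467496e+00 -8.75815900e-04] [-7.87018319e-02 -1.75476939e-01  1.74389983e+00  7.79741384e-04
  1.57322557e+00 -8.19631951e-02] 2.9
[[0.0, -0.965, -0.262, 72.654], [1.0, 0.0, 0.001, 0.571], [-0.001, -0.262, 0.965, -166.434], [0.0, 0.0, 0.0, 1.0]] 309.7091108870657
white [244. 192.]
brown [248. 261.]
jar [305. 197.]
```

View pics/w1.png

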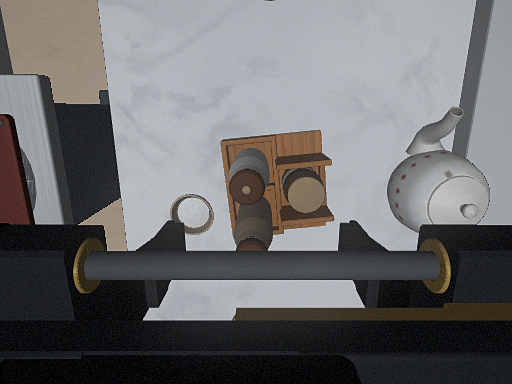

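The wrist view shows the white mill's button at about (247,188), jar lid centre (305,190), brown head partly hidden at (252,245). The prediction was (244,192), so within about 4 mm.

```bash
python3 - <<'E'
from h import *
c={k:v for k,v in np.load("w1.npz",allow_pickle=True).items()}
im=c["color"];hsv=cv2.cvtColor(im,cv2.COLOR_BGR2HSV)
h,s,v=hsv[188-12,247],hsv[150,247],hsv[170,247]
g=im.astype(int);m=((g[...,2]-g[...,0]>18)&(g[...,2]<110)).astype(np.uint8);m[:,:215]=0;m[:,340:]=0;m[:160]=0;m[208:]=0
m=cv2.morphologyEx(m,cv2.MORPH_OPEN,np.ones((5,5)))
cs,_=cv2.findContours(m,0,1)
for k in cs:
    if cv2.contourArea(k)>200: print(cv2.minEnclosingCircle(k),cv2.contourArea(k))
print("white button",ray(c,247,188,185),"head disc z~175",ray(c,247,186.5,175))
print("jar lid",ray(c,305,190,97))
# caddy: top-left view edges : corners (221,139),(321,130) at z~26/ back ; 
for p,z in (((221,139),26),((321,130),20),((327,227),20)): print(ray(c,*p,z).round(1))
print(ray(c,193,214,15))
E
```

```text
((245.7289581298828, 187.63111877441406), 17.071674346923828) 779.5
white button [466.97852666  36.22248035 185.        ] head disc z~175 [466.52410175  35.23158578 175.        ]
jar lid [537.92106021  11.02378709  97.        ]
[422.1  69.2  26. ]
[569.1  82.2  20. ]
[587.  -70.7  20. ]
[372.14344215 -51.07520945  15.        ]
```

>>> send_rows:
  linear:
    - [-0.07,-0.15,0.2]
    - [-0.07,-0.15,0.5]
    - [-0.07,-0.15,0.8]
    - [-0.07,-0.15,0.8]
    - [-0.07,-0.15,0.8]
    - [-0.07,-0.15,0.8]
  turn:
    - [0,0,0]
    - [0,0,0]
    - [0,0,0]
    - [0,0,0]
    - [0,0,0]
    - [0,0,0]
  claw: [1,1,1,1,1,1]

```text
clock: 3.55
ee_pos: [467.1, 32.4, 240.1]
eef_rot: [2.218, 2.221, 0.003]
force: [-0.3, 0.3, 0.0]
width: 1.001
gripper_force: 0.0
```

>>> send_rows:
  linear:
    - [0,0,0.2]
    - [0,0,0.4]
    - [0,0,0.55]
    - [0,0,0.65]
    - [0,0,0.69]
    - [0,0,0.69]
    - [0,0,0.69]
    - [0,0,0.69]
  turn:
    - [0,0,0]
    - [0,0,0]
    - [0,0,0]
    - [0,0,0]
    - [0,0,0]
    - [0,0,0]
    - [0,0,0]
    - [0,0,0]
  claw: [1,1,1,1,1,1,1,1]

```text
clock: 4.35
ee_pos: [466.8, 32.0, 170.0]
eef_rot: [2.22, 2.221, 0.002]
force: [-0.6, 0.1, 0.2]
width: 1.001
gripper_force: 0.0
```

>>> send_rows:
  linear:
    - [0,0,0]
    - [0,0,0]
    - [0,0,0]
    - [0,0,0]
    - [0,0,0]
    - [0,0,0]
    - [0,0,0]
    - [0,0,0]
    - [0,0,0]
    - [0,0,0]
  turn:
    - [0,0,0]
    - [0,0,0]
    - [0,0,0]
    - [0,0,0]
    - [0,0,0]
    - [0,0,0]
    - [0,0,0]
    - [0,0,0]
    - [0,0,0]
    - [0,0,0]
  claw: [0.3,0,-0.1,-0.2,-0.3,-0.3,-0.3,-0.3,-0.3,-0.3]
  grip_force: 20

```text
clock: 5.35
ee_pos: [466.1, 32.1, 168.9]
eef_rot: [-2.221, -2.222, 0.0]
force: [-0.6, 0.4, -0.2]
width: 0.426
gripper_force: 20.0
```

>>> send_rows:
  linear:
    - [0,0,-0.1]
    - [0,0,-0.3]
    - [0,0,-0.5]
    - [0,0,-0.75]
    - [0,0,-1]
    - [0,0,-1]
  turn:
    - [0,0,0]
    - [0,0,0]
    - [0,0,0]
    - [0,0,0]
    - [0,0,0]
    - [0,0,0]
  claw: [-0.3,-0.3,-0.3,-0.3,-0.3,-0.3]
  grip_force: 40

```text
clock: 5.95
ee_pos: [468.1, 31.9, 273.1]
eef_rot: [2.217, 2.218, 0.007]
force: [1.0, -0.0, -2.4]
width: 0.415
gripper_force: 40.0
```

>>> send_rows:
  linear:
    - [0,0,-0.3]
    - [0,0,-0.6]
    - [0,0,-0.85]
    - [0,0,-0.95]
    - [0,0,-0.95]
  turn:
    - [0,0,0]
    - [0,0,0]
    - [0,0,0]
    - [0,0,0]
    - [0,0,0]
  claw: [-0.3,-0.3,-0.3,-0.3,-0.3]

```text
clock: 6.45
ee_pos: [466.5, 32.0, 364.3]
eef_rot: [2.22, 2.221, 0.001]
force: [0.5, -0.2, -2.7]
width: 0.418
gripper_force: 40.0
```

>>> send_rows:
  linear:
    - [-0.15,0.06,0]
    - [-0.4,0.18,0]
    - [-0.7,0.3,0]
    - [-1,0.43,0]
  turn:
    - [0,0,0]
    - [0,0,0]
    - [0,0,0]
    - [0,0,0]
  claw: [-0.3,-0.3,-0.3,-0.3]

```text
clock: 6.85
ee_pos: [508.7, -68.5, 361.1]
eef_rot: [-2.218, -2.221, 0.003]
force: [-0.1, -0.1, -2.6]
width: 0.416
gripper_force: 40.0
```

>>> send_rows:
  linear:
    - [-0.3,0.13,0]
    - [-0.6,0.26,0]
    - [-0.9,0.39,0]
    - [-1,0.43,0]
  turn:
    - [0,0,0]
    - [0,0,0]
    - [0,0,0]
    - [0,0,0]
  claw: [-0.3,-0.3,-0.3,-0.3]

```text
clock: 7.25
ee_pos: [551.9, -170.4, 360.2]
eef_rot: [-2.221, -2.217, 0.004]
force: [-1.0, -1.2, -3.0]
width: 0.416
gripper_force: 40.0
```

>>> send_rows:
  linear:
    - [-0.3,0.13,0]
    - [-0.6,0.26,0]
    - [-0.9,0.39,0]
    - [-1,0.43,0]
  turn:
    - [0,0,0]
    - [0,0,0]
    - [0,0,0]
    - [0,0,0]
  claw: [-0.3,-0.3,-0.3,-0.3]

```text
clock: 7.65
ee_pos: [595.1, -269.8, 360.6]
eef_rot: [-2.22, -2.218, 0.002]
force: [-0.5, -0.6, -2.7]
width: 0.417
gripper_force: 40.0
```

>>> send_rows:
  linear:
    - [-0.2,0,0]
    - [-0.35,0,0]
    - [-0.43,0,0]
    - [-0.43,0,0.2]
    - [-0.43,0,0.5]
    - [-0.43,0,0.8]
    - [-0.43,0,1]
    - [-0.43,0,1]
    - [-0.43,0,1]
  turn:
    - [0,0,0]
    - [0,0,0]
    - [0,0,0]
    - [0,0,0]
    - [0,0,0]
    - [0,0,0]
    - [0,0,0]
    - [0,0,0]
    - [0,0,0]
  claw: [-0.3,-0.3,-0.3,-0.3,-0.3,-0.3,-0.3,-0.3,-0.3]

```text
clock: 8.55
ee_pos: [595.3, -310.6, 264.6]
eef_rot: [-2.22, -2.222, -0.0]
force: [0.7, 0.2, -2.9]
width: 0.414
gripper_force: 40.0
```

```bash
python3 - <<'E'
from workcell import arm
from h import *
s=arm.state();print(s["ee_pos"],s["eef_rot"],s["width"])
s,c=wristcam(arm);t=arm.read_camera("top")
a=cv2.resize(c["color"],(400,300));b=cv2.resize(t["color"][110:260,220:420],(400,300),interpolation=cv2.INTER_CUBIC)
cv2.imwrite("pics/m1.png",np.hstack([a,b]))
E
```

```text
[ 595.30360579 -310.62400874  264.59321042] [-2.22048133e+00 -2.22237558e+00 -3.12680233e-04] 0.41353152388568815
```

View pics/m1.png

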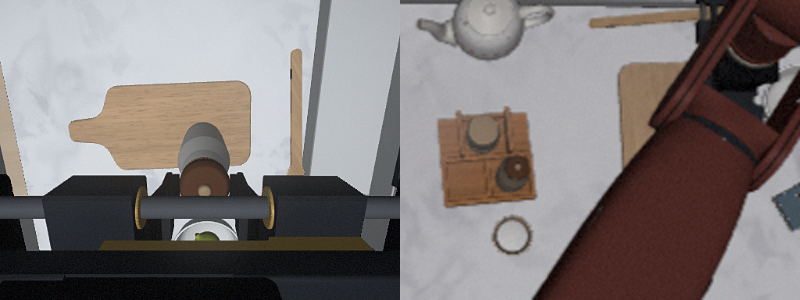

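The left half shows the white mill held upright over the blade, and the right half shows the brown mill and jar undisturbed. I'll set it down.

>>> send_rows:
  linear:
    - [0,0,0.2]
    - [0,0,0.45]
    - [0,0,0.7]
    - [0,0,0.82]
    - [0,0,0.87]
    - [0,0,0.9]
    - [0,0,0.9]
    - [0,0,0.9]
  turn:
    - [0,0,0]
    - [0,0,0]
    - [0,0,0]
    - [0,0,0]
    - [0,0,0]
    - [0,0,0]
    - [0,0,0]
    - [0,0,0]
  claw: [-0.3,-0.3,-0.3,-0.3,-0.3,-0.3,-0.3,-0.3]

```text
clock: 9.45
ee_pos: [596.0, -311.3, 175.6]
eef_rot: [2.219, 2.22, 0.001]
force: [-1.2, 0.1, -1.8]
width: 0.415
gripper_force: 40.0
```

```bash
python3 -c "
from workcell import arm
s=arm.state();print(s['ee_pos'],s['force'])"
```

```text
[ 596.04545057 -311.34593105  175.55938972] [-1.15738451  0.08808099 -1.78769005]
```

>>> send_rows:
  linear:
    - [0,0,0.01]
    - [0,0,0.02]
    - [0,0,0.02]
    - [0,0,0.02]
  turn:
    - [0,0,0]
    - [0,0,0]
    - [0,0,0]
    - [0,0,0]
  claw: [-0.3,-0.3,-0.3,-0.3]

```text
clock: 9.85
ee_pos: [596.2, -311.4, 173.9]
eef_rot: [2.219, 2.22, 0.001]
force: [0.0, 0.3, 5.5]
width: 0.416
gripper_force: 40.0
```

>>> send_rows:
  linear:
    - [0,0,0]
    - [0,0,0]
    - [0,0,0]
    - [0,0,0]
    - [0,0,0]
    - [0,0,0]
    - [0,0,0]
    - [0,0,-0.2]
    - [0,0,-0.5]
    - [0,0,-0.8]
    - [0,0,-0.8]
    - [0,0,-0.8]
  turn:
    - [0,0,0]
    - [0,0,0]
    - [0,0,0]
    - [0,0,0]
    - [0,0,0]
    - [0,0,0]
    - [0,0,0]
    - [0,0,0]
    - [0,0,0]
    - [0,0,0]
    - [0,0,0]
    - [0,0,0]
  claw: [0,0.2,0.4,0.6,0.8,1,1,1,1,1,1,1]

```text
clock: 11.05
ee_pos: [595.8, -311.2, 253.0]
eef_rot: [2.219, 2.221, 0.001]
force: [0.2, 0.3, -0.7]
width: 0.998
gripper_force: 0.0
```

>>> send_rows:
  linear:
    - [0.3,-0.14,0]
    - [0.6,-0.28,0]
    - [0.89,-0.42,0]
    - [0.89,-0.42,0]
  turn:
    - [0,0,0]
    - [0,0,0]
    - [0,0,0]
    - [0,0,0]
  claw: [1,1,1,1]

```text
clock: 11.45
ee_pos: [551.3, -218.3, 249.9]
eef_rot: [-2.215, -2.222, 0.001]
force: [-0.0, -0.6, -0.6]
width: 1.001
gripper_force: 0.0
```

>>> send_rows:
  linear:
    - [0.3,-0.14,0]
    - [0.6,-0.28,0]
    - [0.89,-0.42,0]
    - [0.89,-0.42,0]
  turn:
    - [0,0,0]
    - [0,0,0]
    - [0,0,0]
    - [0,0,0]
  claw: [1,1,1,1]

```text
clock: 11.85
ee_pos: [509.8, -130.4, 250.7]
eef_rot: [-2.216, -2.223, 0.001]
force: [-0.0, -0.3, 0.2]
width: 1.004
gripper_force: 0.0
```

>>> send_rows:
  linear:
    - [0.3,-0.14,0]
    - [0.6,-0.28,0]
    - [0.89,-0.43,0]
    - [0.89,-0.43,0]
    - [0.89,-0.43,0]
    - [0.89,-0.43,0]
  turn:
    - [0,0,0]
    - [0,0,0]
    - [0,0,0]
    - [0,0,0]
    - [0,0,0]
    - [0,0,0]
  claw: [1,1,1,1,1,1]

```text
clock: 12.45
ee_pos: [468.7, -45.1, 251.7]
eef_rot: [2.222, 2.221, -0.001]
force: [-0.0, -0.1, 0.4]
width: 0.997
gripper_force: 0.0
```

```bash
python3 - <<'E'
from workcell import arm
from h import *
s,c=wristcam(arm);np.savez("w2.npz",**c);print(s["ee_pos"],s["eef_rot"])
for n,X in dict(brown=(469,-44,180),jar=(538.6,5,97)).items(): print(n,np.round(proj(c,X)))
cv2.imwrite("pics/w2.png",c["color"])
E
```

```text
[468.72267615 -45.08219926 251.65907552] [ 2.22152448e+00  2.22106108e+00 -7.69063066e-04]
brown [261. 200.]
jar [329. 130.]
```

View pics/w2.png

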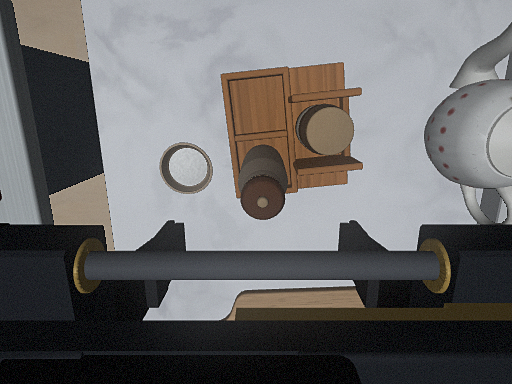

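The brown button is at (262,201), as predicted at (261,200), so the TCP is directly above it.

>>> send_rows:
  linear:
    - [0,0,0.2]
    - [0,0,0.45]
    - [0,0,0.65]
    - [0,0,0.8]
    - [0,0,0.88]
    - [0,0,0.88]
    - [0,0,0.88]
    - [0,0,0.88]
  turn:
    - [0,0,0]
    - [0,0,0]
    - [0,0,0]
    - [0,0,0]
    - [0,0,0]
    - [0,0,0]
    - [0,0,0]
    - [0,0,0]
  claw: [1,1,1,1,1,1,1,1]

```text
clock: 13.3
ee_pos: [469.0, -44.3, 165.0]
eef_rot: [2.22, 2.221, 0.001]
force: [-0.7, 0.1, -0.7]
width: 1.002
gripper_force: 0.0
```

>>> send_rows:
  linear:
    - [0,0,0]
    - [0,0,0]
    - [0,0,0]
    - [0,0,0]
    - [0,0,0]
    - [0,0,0]
    - [0,0,0]
    - [0,0,0]
    - [0,0,0]
    - [0,0,0]
  turn:
    - [0,0,0]
    - [0,0,0]
    - [0,0,0]
    - [0,0,0]
    - [0,0,0]
    - [0,0,0]
    - [0,0,0]
    - [0,0,0]
    - [0,0,0]
    - [0,0,0]
  claw: [0.3,0,-0.1,-0.2,-0.3,-0.3,-0.3,-0.3,-0.3,-0.3]
  grip_force: 40

```text
clock: 14.3
ee_pos: [468.2, -44.0, 163.9]
eef_rot: [2.221, 2.222, 0.0]
force: [0.6, -0.6, -0.1]
width: 0.418
gripper_force: 40.0
```

>>> send_rows:
  linear:
    - [0,0,-0.1]
    - [0,0,-0.3]
    - [0,0,-0.5]
    - [0,0,-0.75]
    - [0,0,-1]
    - [0,0,-1]
    - [0,0,-1]
  turn:
    - [0,0,0]
    - [0,0,0]
    - [0,0,0]
    - [0,0,0]
    - [0,0,0]
    - [0,0,0]
    - [0,0,0]
  claw: [-0.3,-0.3,-0.3,-0.3,-0.3,-0.3,-0.3]

```text
clock: 15.0
ee_pos: [468.0, -44.0, 263.6]
eef_rot: [2.221, 2.222, -0.0]
force: [-0.5, 0.7, -3.4]
width: 0.418
gripper_force: 40.0
```

>>> send_rows:
  linear:
    - [-0.15,0.02,0]
    - [-0.35,0.04,0]
    - [-0.65,0.08,0]
    - [-0.9,0.1,0]
  turn:
    - [0,0,0]
    - [0,0,0]
    - [0,0,0]
    - [0,0,0]
  claw: [-0.3,-0.3,-0.3,-0.3]

```text
clock: 15.4
ee_pos: [477.4, -135.6, 261.8]
eef_rot: [-2.219, -2.221, 0.003]
force: [0.3, -0.7, -2.8]
width: 0.416
gripper_force: 40.0
```

>>> send_rows:
  linear:
    - [-0.3,0.03,0]
    - [-0.6,0.06,0]
    - [-0.9,0.11,0]
  turn:
    - [0,0,0]
    - [0,0,0]
    - [0,0,0]
  claw: [-0.3,-0.3,-0.3]

```text
clock: 15.7
ee_pos: [488.0, -225.7, 261.7]
eef_rot: [-2.219, -2.219, 0.002]
force: [-0.8, 0.0, -2.4]
width: 0.412
gripper_force: 40.0
```

>>> send_rows:
  linear:
    - [-0.3,0.03,0]
    - [-0.6,0.06,0]
    - [-0.8,0.09,0]
    - [-0.89,0.11,0]
    - [-0.89,0.11,0]
    - [-0.89,0.11,0]
  turn:
    - [0,0,0]
    - [0,0,0]
    - [0,0,0]
    - [0,0,0]
    - [0,0,0]
    - [0,0,0]
  claw: [-0.3,-0.3,-0.3,-0.3,-0.3,-0.3]

```text
clock: 16.3
ee_pos: [499.8, -312.2, 262.8]
eef_rot: [-2.219, -2.22, -0.0]
force: [-0.4, 1.2, -3.7]
width: 0.411
gripper_force: 40.0
```

>>> send_rows:
  linear:
    - [0,0,0.15]
    - [0,0,0.4]
    - [0,0,0.65]
    - [0,0,0.8]
    - [0,0,0.88]
    - [0,0,0.92]
    - [0,0,0.94]
    - [0,0,0.94]
    - [0,0,0.94]
  turn:
    - [0,0,0]
    - [0,0,0]
    - [0,0,0]
    - [0,0,0]
    - [0,0,0]
    - [0,0,0]
    - [0,0,0]
    - [0,0,0]
    - [0,0,0]
  claw: [-0.3,-0.3,-0.3,-0.3,-0.3,-0.3,-0.3,-0.3,-0.3]

```text
clock: 17.2
ee_pos: [500.8, -313.4, 171.0]
eef_rot: [2.22, 2.221, 0.0]
force: [-0.0, 0.5, -3.2]
width: 0.42
gripper_force: 40.0
```

>>> send_rows:
  linear:
    - [0,0,0.01]
    - [0,0,0.02]
    - [0,0,0.02]
    - [0,0,0.02]
  turn:
    - [0,0,0]
    - [0,0,0]
    - [0,0,0]
    - [0,0,0]
  claw: [-0.3,-0.3,-0.3,-0.3]

```text
clock: 17.6
ee_pos: [500.9, -313.5, 169.0]
eef_rot: [2.219, 2.221, 0.0]
force: [-0.4, -0.6, 1.5]
width: 0.416
gripper_force: 40.0
```

>>> send_rows:
  linear:
    - [0,0,0]
    - [0,0,0]
    - [0,0,0]
    - [0,0,0]
    - [0,0,0]
    - [0,0,0]
    - [0,0,0]
    - [0,0,-0.2]
    - [0,0,-0.5]
    - [0,0,-0.8]
    - [0,0,-0.8]
    - [0,0,-0.8]
  turn:
    - [0,0,0]
    - [0,0,0]
    - [0,0,0]
    - [0,0,0]
    - [0,0,0]
    - [0,0,0]
    - [0,0,0]
    - [0,0,0]
    - [0,0,0]
    - [0,0,0]
    - [0,0,0]
    - [0,0,0]
  claw: [0,0.2,0.4,0.6,0.8,1,1,1,1,1,1,1]

```text
clock: 18.8
ee_pos: [500.7, -313.3, 248.9]
eef_rot: [2.219, 2.221, 0.0]
force: [-0.8, -0.0, -0.7]
width: 0.998
gripper_force: 0.0
```

>>> send_rows:
  linear:
    - [0.3,0,0]
    - [0.6,0,0]
    - [0.9,0,0]
    - [1,0,0]
  turn:
    - [0,0,0]
    - [0,0,0]
    - [0,0,0]
    - [0,0,0]
  claw: [1,1,1,1]

```text
clock: 19.2
ee_pos: [499.5, -210.2, 246.2]
eef_rot: [-2.216, -2.222, 0.0]
force: [0.5, 0.3, -0.6]
width: 1.001
gripper_force: 0.0
```

>>> send_rows:
  linear:
    - [0.3,0.1,0]
    - [0.6,0.2,0]
    - [0.9,0.35,0]
    - [1,0.36,0]
  turn:
    - [0,0,0]
    - [0,0,0]
    - [0,0,0]
    - [0,0,0]
  claw: [1,1,1,1]

```text
clock: 19.6
ee_pos: [536.7, -110.8, 246.8]
eef_rot: [-2.217, -2.223, 0.0]
force: [0.3, 0.4, 0.7]
width: 1.0
gripper_force: 0.0
```

>>> send_rows:
  linear:
    - [0.3,0,0]
    - [0.6,0,0]
    - [0.9,0,0]
    - [1,0,0]
    - [1,0,0]
    - [1,0,0]
    - [1,0,0]
  turn:
    - [0,0,0]
    - [0,0,0]
    - [0,0,0]
    - [0,0,0]
    - [0,0,0]
    - [0,0,0]
    - [0,0,0]
  claw: [1,1,1,1,1,1,1]

```text
clock: 20.3
ee_pos: [536.1, -14.3, 247.8]
eef_rot: [2.222, 2.22, -0.001]
force: [-0.4, -0.0, 0.1]
width: 1.001
gripper_force: 0.0
```

```bash
python3 - <<'E'
from workcell import arm
from h import *
s,c=wristcam(arm);np.savez("w3.npz",**c);print(s["ee_pos"],s["eef_rot"])
print("jar pred",np.round(proj(c,(537,4,97))))
w={k:v for k,v in np.load("w2.npz",allow_pickle=True).items()}
for z in(70,110,140):print("pot",ray(w,426,140,z).round())
t=arm.read_camera("top")
a=cv2.resize(c["color"],(400,300));b=cv2.resize(t["color"][110:260,220:420],(400,300),interpolation=cv2.INTER_CUBIC)
cv2.imwrite("pics/m2.png",np.hstack([a,b]))
E
```

```text
[536.13234313 -14.29713994 247.75239663] [ 2.22213943e+00  2.22049818e+00 -9.73120509e-04]
jar pred [262. 162.]
pot [653.  -8.  70.]
pot [632.  -4. 110.]
pot [616.  -0. 140.]
```

View pics/m2.png

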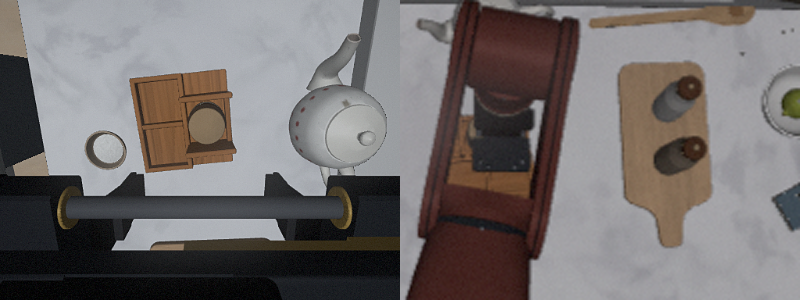

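Both mills stand on the blade (right half), and the jar lid sits at (264,161) in full-scale wrist pixels against a prediction of (262,162). The teapot's front edge is around x≈660, clear of the gripper body.

>>> send_rows:
  linear:
    - [0.19,0.02,0.2]
    - [0.19,0.02,0.45]
    - [0.19,0.02,0.7]
    - [0.19,0.02,0.9]
    - [0.19,0.02,0.9]
    - [0.19,0.02,0.9]
  turn:
    - [0,0,0]
    - [0,0,0]
    - [0,0,0]
    - [0,0,0]
    - [0,0,0]
    - [0,0,0]
  claw: [1,1,1,1,1,1]

```text
clock: 21.0
ee_pos: [538.1, 5.6, 158.2]
eef_rot: [-2.221, -2.221, 0.001]
force: [0.2, -0.3, 0.2]
width: 0.999
gripper_force: 0.0
```

>>> send_rows:
  linear:
    - [0,0,0.15]
    - [0,0,0.3]
    - [0,0,0.45]
    - [0,0,0.6]
    - [0,0,0.75]
    - [0,0,0.85]
    - [0,0,0.92]
    - [0,0,0.92]
    - [0,0,0.92]
  turn:
    - [0,0,0]
    - [0,0,0]
    - [0,0,0]
    - [0,0,0]
    - [0,0,0]
    - [0,0,0]
    - [0,0,0]
    - [0,0,0]
    - [0,0,0]
  claw: [1,1,1,1,1,1,1,1,1]

```text
clock: 21.9
ee_pos: [538.4, 6.1, 66.2]
eef_rot: [2.22, 2.222, 0.0]
force: [0.6, -0.3, 0.2]
width: 0.998
gripper_force: 0.0
```

>>> send_rows:
  linear:
    - [0,0,0]
    - [0,0,0]
    - [0,0,0]
    - [0,0,0]
    - [0,0,0]
    - [0,0,0]
    - [0,0,0]
    - [0,0,0]
  turn:
    - [0,0,0]
    - [0,0,0]
    - [0,0,0]
    - [0,0,0]
    - [0,0,0]
    - [0,0,0]
    - [0,0,0]
    - [0,0,0]
  claw: [0.6,0.4,0.3,0.2,0.1,0.1,0.1,0.1]
  grip_force: 30

```text
clock: 22.7
ee_pos: [538.3, 6.1, 66.0]
eef_rot: [2.221, 2.222, 0.0]
force: [1.2, -0.1, 0.3]
width: 0.565
gripper_force: 27.5
```

Width 0.565 means about 49 mm, the lid's diameter rather than the body's 57 mm, so I'll look before lifting.

```bash
python3 - <<'E'
from workcell import arm
from h import *
s,c=wristcam(arm);t=arm.read_camera("scene")
print(s["width"],s["gripper_force"],s["ee_pos"],s["force"])
a=cv2.resize(c["color"],(400,300));b=cv2.resize(t["color"][120:240,180:340],(400,300),interpolation=cv2.INTER_CUBIC)
cv2.imwrite("pics/m3.png",np.hstack([a,b]))
E
```

```text
0.5651652915391207 27.484743111999705 [538.27006425   6.10279662  66.0498715 ] [ 1.2224475  -0.08274287  0.25890711]
```

View pics/m3.png

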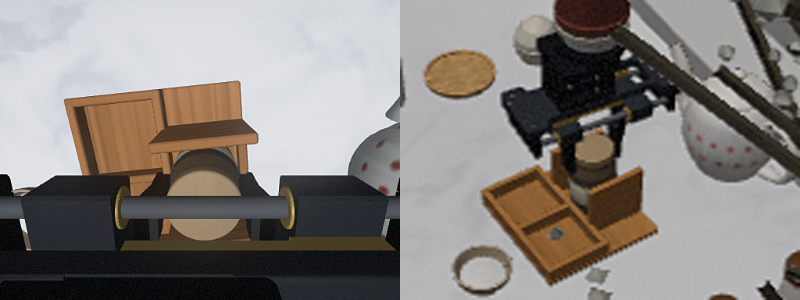

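The jar is upright between the fingers. I'll close further to firm the grip and check the width.

>>> send_rows:
  linear:
    - [0,0,0]
    - [0,0,0]
    - [0,0,0]
    - [0,0,0]
    - [0,0,0]
  turn:
    - [0,0,0]
    - [0,0,0]
    - [0,0,0]
    - [0,0,0]
    - [0,0,0]
  claw: [0,-0.1,-0.2,-0.2,-0.2]
  grip_force: 30

```text
clock: 23.3
ee_pos: [538.3, 6.1, 66.1]
eef_rot: [2.221, 2.222, 0.0]
force: [0.4, 0.9, 0.8]
width: 0.568
gripper_force: 27.6
```

>>> send_rows:
  linear:
    - [0,0,-0.05]
    - [0,0,-0.1]
    - [0,0,-0.15]
    - [0,0,-0.15]
    - [0,0,-0.15]
  turn:
    - [0,0,0]
    - [0,0,0]
    - [0,0,0]
    - [0,0,0]
    - [0,0,0]
  claw: [-0.2,-0.2,-0.2,-0.2,-0.2]

```text
clock: 23.8
ee_pos: [538.2, 6.1, 81.2]
eef_rot: [2.221, 2.222, 0.0]
force: [0.5, 0.1, -1.8]
width: 0.565
gripper_force: 27.2
```

>>> send_rows:
  linear:
    - [0,0,-0.2]
    - [0,0,-0.4]
    - [0,0,-0.65]
    - [0,0,-0.9]
    - [0,0,-0.95]
    - [0,0,-0.95]
    - [0,0,-0.95]
  turn:
    - [0,0,0]
    - [0,0,0]
    - [0,0,0]
    - [0,0,0]
    - [0,0,0]
    - [0,0,0]
    - [0,0,0]
  claw: [-0.2,-0.2,-0.2,-0.2,-0.2,-0.2,-0.2]

```text
clock: 24.5
ee_pos: [537.2, 6.2, 174.3]
eef_rot: [-2.22, -2.221, 0.002]
force: [-1.2, -0.2, -1.5]
width: 0.565
gripper_force: 27.2
```

```bash
python3 - <<'E'
from workcell import arm
from h import *
s,c=wristcam(arm);t=arm.read_camera("scene");np.savez("w4.npz",**c);np.savez("s4.npz",**t)
print(s["width"],s["ee_pos"],s["force"])
x,y,z=s["ee_pos"];top=z-66+97
cc=proj(c,(x,y,top));print("expected lid centre",cc,[proj(c,(x+24.5*np.cos(a),y+24.5*np.sin(a),top)) for a in(0,np.pi/2,np.pi,-np.pi/2)])
b=cv2.resize(t["color"][90:210,190:350],(400,300),interpolation=cv2.INTER_CUBIC)
a=cv2.resize(c["color"][130:310,140:380],(400,300))
cv2.imwrite("pics/m4.png",np.hstack([a,b]))
E
```

```text
0.5645521726801724 [537.20461271   6.20120559 174.33850349] [-1.19706304 -0.22007886 -1.46214623]
expected lid centre (np.float64(259.98033155349674), np.float64(263.0865420581197)) [(np.float64(310.66174536538375), np.float64(263.16056328178104)), (np.float64(259.95336935751266), np.float64(215.19798355472898)), (np.float64(209.31999904443921), np.float64(263.01255162412485)), (np.float64(260.0050775716332), np.float64(307.03886470847686))]
```

View pics/m4.png

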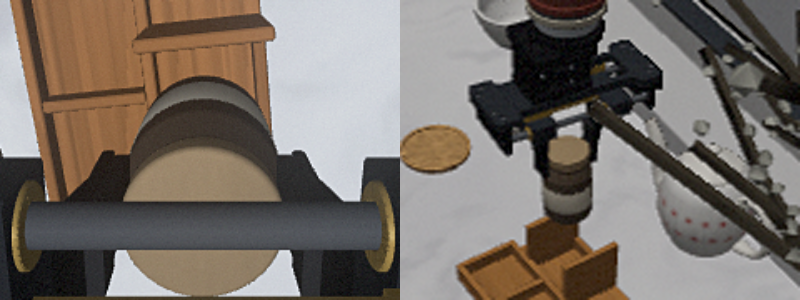

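The jar is held upright and centred. Its lid circle centre is at (262,261) in full-scale pixels, expected (260,263). Next I carry it towards the coaster.

>>> send_rows:
  linear:
    - [0.15,-0.02,0]
    - [0.4,-0.06,0]
    - [0.7,-0.1,0]
    - [1,-0.15,0]
  turn:
    - [0,0,0]
    - [0,0,0]
    - [0,0,0]
    - [0,0,0]
  claw: [-0.2,-0.2,-0.2,-0.2]

```text
clock: 25.0
ee_pos: [522.2, 107.7, 175.1]
eef_rot: [-2.221, -2.22, 0.001]
force: [-0.2, 0.0, -0.9]
width: 0.569
gripper_force: 27.2
```

>>> send_rows:
  linear:
    - [0.3,-0.05,0]
    - [0.55,-0.1,0]
    - [0.8,-0.14,0]
    - [0.9,-0.16,0]
    - [0.9,-0.16,0]
    - [0.9,-0.16,0]
    - [0.9,-0.16,0]
  turn:
    - [0,0,0]
    - [0,0,0]
    - [0,0,0]
    - [0,0,0]
    - [0,0,0]
    - [0,0,0]
    - [0,0,0]
  claw: [-0.2,-0.2,-0.2,-0.2,-0.2,-0.2,-0.2]

```text
clock: 25.7
ee_pos: [507.1, 195.2, 175.7]
eef_rot: [2.222, 2.221, -0.001]
force: [-0.6, 0.2, -1.7]
width: 0.564
gripper_force: 27.2
```

```bash
python3 - <<'E'
from workcell import arm
from h import *
s,c=wristcam(arm)
print(s["ee_pos"],proj(c,(490.9,304.7,8)))
im=c["color"];hsv=cv2.cvtColor(im,cv2.COLOR_BGR2HSV)
m=((hsv[...,1]>70)&(hsv[...,0]<25)&(hsv[...,2]>70)).astype(np.uint8);m[170:]=0
m=cv2.morphologyEx(m,cv2.MORPH_CLOSE,np.ones((5,5)))
cs,_=cv2.findContours(m,0,1)
for k in cs:
    if cv2.contourArea(k)>300:
        P=np.array([ray(c,*p,8)[:2] for p in k[:,0]],np.float32)
        print(cv2.boundingRect(k),cv2.contourArea(k),"world circle",cv2.minEnclosingCircle(P),cv2.fitEllipse(P))
t=np.load("top.npz");g=t["color"];hs=cv2.cvtColor(g,cv2.COLOR_BGR2HSV);c2=dict(t.items())
m=(hs[...,1]>45).astype(np.uint8);m[:170]=0;m[212:]=0;m[:,:150]=0;m[:,200:]=0
k=max(cv2.findContours(m,0,1)[0],key=cv2.contourArea);P=np.array([ray(c2,*p,6)[:2] for p in k[:,0]],np.float32);print("top",cv2.minEnclosingCircle(P),cv2.contourArea(k))
cv2.imwrite("pics/w5.png",im)
E
```

```text
[507.08783161 195.21533771 175.70023908] (np.float64(244.73531148642132), np.float64(69.51712354044103))
(197, 13, 98, 105) 7918.0 world circle ((491.7837219238281, 306.55572509765625), 49.50940704345703) ((491.77349853515625, 306.617431640625), (97.61317443847656, 97.85199737548828), 44.8032341003418)
top ((490.3222961425781, 305.9309997558594), 48.882266998291016) 589.0
```

View pics/w5.png

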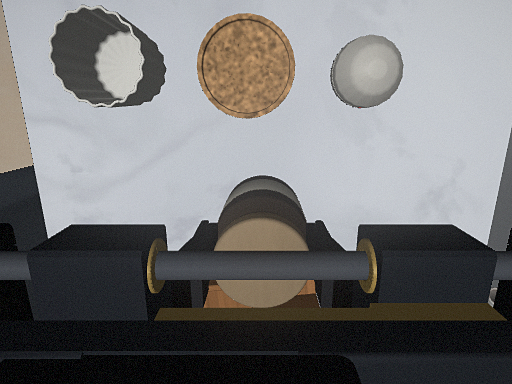

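The coaster is a circle at pixels (246,65), which gives world (491.5, 306.5) with radius 49.5 mm as specified. The beaker is at left and the timer at right, both clear.

>>> send_rows:
  linear:
    - [0.15,-0.02,0]
    - [0.4,-0.06,0]
    - [0.7,-0.12,0]
    - [0.9,-0.16,0]
    - [0.9,-0.16,0]
  turn:
    - [0,0,0]
    - [0,0,0]
    - [0,0,0]
    - [0,0,0]
    - [0,0,0]
  claw: [-0.2,-0.2,-0.2,-0.2,-0.2]

```text
clock: 26.25
ee_pos: [490.3, 288.5, 176.0]
eef_rot: [-2.218, -2.224, -0.001]
force: [0.2, -0.7, -1.7]
width: 0.571
gripper_force: 27.2
```

>>> send_rows:
  linear:
    - [0.15,0,0]
    - [0.2,0,0]
    - [0.2,0,0]
    - [0.2,0,0.2]
    - [0.2,0,0.45]
    - [0.2,0,0.7]
    - [0.2,0,0.85]
    - [0.2,0,0.95]
    - [0.2,0,0.95]
    - [0.2,0,0.95]
    - [0.2,0,0.95]
  turn:
    - [0,0,0]
    - [0,0,0]
    - [0,0,0]
    - [0,0,0]
    - [0,0,0]
    - [0,0,0]
    - [0,0,0]
    - [0,0,0]
    - [0,0,0]
    - [0,0,0]
    - [0,0,0]
  claw: [-0.2,-0.2,-0.2,-0.2,-0.2,-0.2,-0.2,-0.2,-0.2,-0.2,-0.2]

```text
clock: 27.35
ee_pos: [492.0, 306.5, 82.4]
eef_rot: [2.22, 2.221, 0.004]
force: [-0.6, 0.3, -1.0]
width: 0.563
gripper_force: 27.2
```

>>> send_rows:
  linear:
    - [-0.01,0,0.08]
    - [-0.01,0,0.13]
    - [-0.01,0,0.16]
    - [-0.01,0,0.18]
    - [-0.01,0,0.18]
    - [-0.01,0,0.18]
  turn:
    - [0,0,0]
    - [0,0,0]
    - [0,0,0]
    - [0,0,0]
    - [0,0,0]
    - [0,0,0]
  claw: [-0.2,-0.2,-0.2,-0.2,-0.2,-0.2]

```text
clock: 27.95
ee_pos: [491.2, 305.4, 65.7]
eef_rot: [2.22, 2.222, 0.0]
force: [-7.7, -3.5, 17.7]
width: 0.569
gripper_force: 31.2
```

>>> send_rows:
  linear:
    - [0,0,0.01]
    - [0,0,0.01]
    - [0,0,0.01]
  turn:
    - [0,0,0]
    - [0,0,0]
    - [0,0,0]
  claw: [-0.2,-0.2,-0.2]

```text
clock: 28.25
ee_pos: [491.3, 305.4, 65.7]
eef_rot: [2.22, 2.222, 0.001]
force: [-10.5, -4.7, 25.4]
width: 0.568
gripper_force: 32.0
```

Contact came 2–3 mm early with side force, so I'll ease off and look.

>>> send_rows:
  linear:
    - [0,0,-0.02]
    - [0,0,-0.03]
    - [0,0,-0.03]
    - [0,0,-0.03]
  turn:
    - [0,0,0]
    - [0,0,0]
    - [0,0,0]
    - [0,0,0]
  claw: [-0.2,-0.2,-0.2,-0.2]

```text
clock: 28.65
ee_pos: [491.3, 305.3, 65.8]
eef_rot: [2.221, 2.222, 0.001]
force: [-3.0, -1.2, 9.3]
width: 0.565
gripper_force: 29.7
```

```bash
python3 - <<'E'
from workcell import arm
from h import *
s,c=wristcam(arm);t=arm.read_camera("scene")
print(s["width"],s["ee_pos"],s["force"],s["moment"])
x,y,z=s["ee_pos"]
print("coaster px scene",[np.round(proj(t,(491.5+50*np.cos(a),306.5+50*np.sin(a),8)),1) for a in np.arange(4)*np.pi/2], "jar axis",np.round(proj(t,(x,y,5)),1),np.round(proj(t,(x,y,94)),1))
b=cv2.resize(t["color"][110:180,160:250],(450,350),interpolation=cv2.INTER_CUBIC)
a=cv2.resize(c["color"][130:330,140:380],(350,350)[::1])
cv2.imwrite("pics/m5.png",np.hstack([a,b]))
E
```

```text
0.5654870345613011 [491.31560895 305.26513213  65.82534428] [-2.95799254 -1.20137193  9.26856575] [-0.30203658  0.6680558   0.03934899]
coaster px scene [array([216.7, 144. ]), array([198. , 140.3]), array([189.9, 152.5]), array([209.2, 156.5])] jar axis [203.6 149.1] [201.3 128. ]
```

View pics/m5.png

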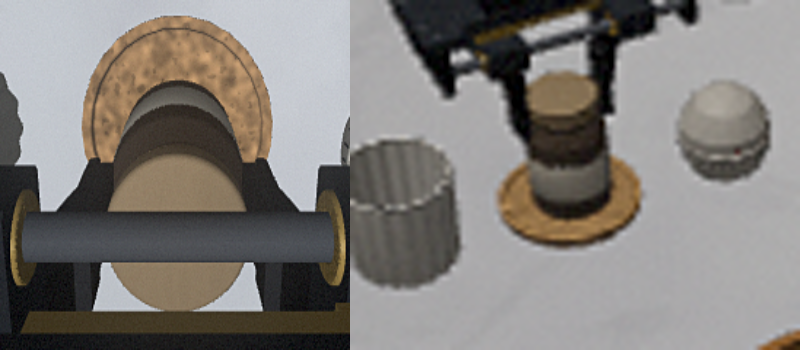

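The jar stands upright in the middle of the coaster with the lip visible all round; it had only slipped slightly in the grip. Releasing.

>>> send_rows:
  linear:
    - [0,0,0]
    - [0,0,0]
    - [0,0,0]
    - [0,0,0]
    - [0,0,0]
    - [0,0,0]
    - [0,0,0]
    - [0,0,-0.2]
    - [0,0,-0.45]
    - [0,0,-0.7]
    - [0,0,-1]
    - [0,0,-1]
  turn:
    - [0,0,0]
    - [0,0,0]
    - [0,0,0]
    - [0,0,0]
    - [0,0,0]
    - [0,0,0]
    - [0,0,0]
    - [0,0,0]
    - [0,0,0]
    - [0,0,0]
    - [0,0,0]
    - [0,0,0]
  claw: [0.2,0.3,0.4,0.5,0.6,0.7,0.7,0.7,0.7,0.7,0.7,0.7]

```text
clock: 29.95
ee_pos: [493.8, 306.4, 170.2]
eef_rot: [2.218, 2.22, 0.013]
force: [0.9, 0.3, 0.2]
width: 0.848
gripper_force: 0.0
```

>>> send_rows:
  linear:
    - [0,0,-0.3]
    - [0,0,-0.6]
    - [0,0,-0.9]
    - [0,0,-1]
    - [0,0,-1]
    - [0,0,-1]
  turn:
    - [0,0,0]
    - [0,0,0]
    - [0,0,0]
    - [0,0,0]
    - [0,0,0]
    - [0,0,0]
  claw: [1,1,1,1,1,1]

```text
clock: 30.55
ee_pos: [490.3, 304.8, 263.0]
eef_rot: [-2.22, -2.222, 0.003]
force: [-0.3, -0.1, 0.1]
width: 1.001
gripper_force: 0.0
```

```bash
python3 - <<'E'
from workcell import arm
from h import *
s,c=wristcam(arm);t=arm.read_camera("scene");p=arm.read_camera("top")
print(s["ee_pos"],"jar lid expected wrist px",proj(c,(491.5,306.5,94)),"mill buttons expected scene",proj(t,(596,-311,190)),proj(t,(501,-313.5,185)))
b=cv2.resize(t["color"][110:320,160:400],(400,350),interpolation=cv2.INTER_CUBIC)
a=cv2.resize(c["color"],(400,350))
cv2.imwrite("pics/m6.png",np.hstack([a,b]));cv2.imwrite("pics/t6.png",p["color"])
E
```

```text
[490.28532836 304.76815032 262.99831422] jar lid expected wrist px (np.float64(262.21658923075177), np.float64(173.74598540008478)) mill buttons expected scene (np.float64(342.793535541227), np.float64(222.93519374251747)) (np.float64(307.9714916166607), np.float64(239.98904953210473))
```

View pics/m6.png

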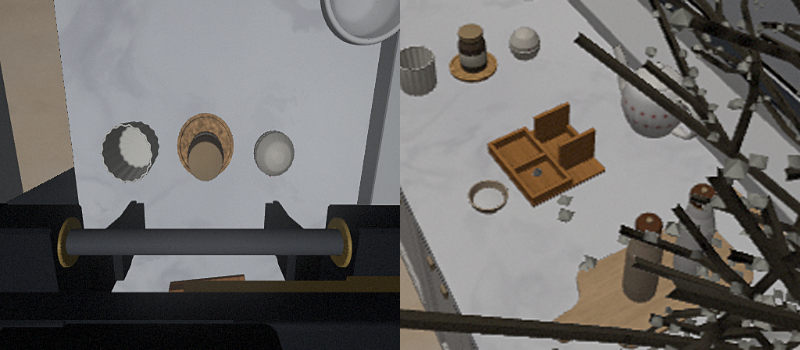

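The jar stands centred on the coaster (lid at (264,173) as predicted) and both mills stand on the board. Now I fetch the brown mill.

>>> send_rows:
  linear:
    - [-0.4,0,0]
    - [-0.8,0,0]
    - [-1,0.05,0]
  turn:
    - [0,0,0]
    - [0,0,0]
    - [0,0,0]
  claw: [1,1,1]

```text
clock: 31.0
ee_pos: [495.0, 202.8, 263.4]
eef_rot: [-2.221, -2.221, 0.004]
force: [0.9, -0.4, 0.3]
width: 1.0
gripper_force: 0.0
```

>>> send_rows:
  linear:
    - [-0.4,0,0]
    - [-0.8,0,0]
    - [-1,0.05,0]
  turn:
    - [0,0,0]
    - [0,0,0]
    - [0,0,0]
  claw: [1,1,1]

```text
clock: 31.3
ee_pos: [500.1, 102.5, 263.6]
eef_rot: [-2.222, -2.22, 0.004]
force: [0.0, -0.2, 0.5]
width: 0.992
gripper_force: 0.0
```

>>> send_rows:
  linear:
    - [-0.4,0,0]
    - [-0.8,0,0]
    - [-1,0,0]
  turn:
    - [0,0,0]
    - [0,0,0]
    - [0,0,0]
  claw: [1,1,1]

```text
clock: 31.6
ee_pos: [500.4, 2.5, 263.6]
eef_rot: [-2.222, -2.219, 0.003]
force: [-0.5, 0.4, -0.6]
width: 0.998
gripper_force: 0.0
```

>>> send_rows:
  linear:
    - [-0.4,0,0]
    - [-0.8,0,0]
    - [-1,0,0]
  turn:
    - [0,0,0]
    - [0,0,0]
    - [0,0,0]
  claw: [1,1,1]

```text
clock: 31.9
ee_pos: [500.4, -97.5, 263.6]
eef_rot: [-2.222, -2.219, 0.002]
force: [-0.0, 0.0, 0.5]
width: 1.002
gripper_force: 0.0
```

>>> send_rows:
  linear:
    - [-0.4,0,0]
    - [-0.8,0,0]
    - [-1,0,0]
  turn:
    - [0,0,0]
    - [0,0,0]
    - [0,0,0]
  claw: [1,1,1]

```text
clock: 32.2
ee_pos: [500.4, -197.5, 263.5]
eef_rot: [-2.222, -2.219, 0.002]
force: [-0.8, 1.0, -0.6]
width: 1.001
gripper_force: 0.0
```

>>> send_rows:
  linear:
    - [-0.4,0,0]
    - [-0.8,0,0]
    - [-1,0,0]
    - [-1,0,0]
    - [-1,0,0]
    - [-1,0,0]
    - [-1,0,0]
  turn:
    - [0,0,0]
    - [0,0,0]
    - [0,0,0]
    - [0,0,0]
    - [0,0,0]
    - [0,0,0]
    - [0,0,0]
  claw: [1,1,1,1,1,1,1]

```text
clock: 32.9
ee_pos: [501.6, -293.6, 265.0]
eef_rot: [-2.219, -2.224, -0.0]
force: [0.2, -0.2, -0.1]
width: 1.003
gripper_force: 0.0
```

>>> send_rows:
  linear:
    - [-0.2,-0.01,0]
    - [-0.2,-0.01,0.2]
    - [-0.2,-0.01,0.45]
    - [-0.2,-0.01,0.7]
    - [-0.2,-0.01,0.85]
    - [-0.2,-0.01,0.96]
    - [-0.2,-0.01,0.96]
    - [-0.2,-0.01,0.96]
    - [-0.2,-0.01,0.96]
  turn:
    - [0,0,0]
    - [0,0,0]
    - [0,0,0]
    - [0,0,0]
    - [0,0,0]
    - [0,0,0]
    - [0,0,0]
    - [0,0,0]
    - [0,0,0]
  claw: [1,1,1,1,1,1,1,1,1]

```text
clock: 33.8
ee_pos: [501.1, -315.6, 170.5]
eef_rot: [2.219, 2.22, 0.0]
force: [-0.1, 0.2, -0.2]
width: 1.001
gripper_force: 0.0
```

>>> send_rows:
  linear:
    - [0,0,0]
    - [0,0,0]
    - [0,0,0]
    - [0,0,0]
    - [0,0,0]
    - [0,0,0]
    - [0,0,0]
    - [0,0,0]
    - [0,0,0]
    - [0,0,0]
  turn:
    - [0,0,0]
    - [0,0,0]
    - [0,0,0]
    - [0,0,0]
    - [0,0,0]
    - [0,0,0]
    - [0,0,0]
    - [0,0,0]
    - [0,0,0]
    - [0,0,0]
  claw: [0.3,0,-0.1,-0.2,-0.3,-0.3,-0.3,-0.3,-0.3,-0.3]
  grip_force: 40

```text
clock: 34.8
ee_pos: [500.4, -314.9, 169.0]
eef_rot: [2.221, 2.222, 0.0]
force: [0.4, -1.1, -0.2]
width: 0.415
gripper_force: 40.0
```

>>> send_rows:
  linear:
    - [0,0,-0.1]
    - [0,0,-0.3]
    - [0,0,-0.5]
    - [0,0,-0.75]
    - [0,0,-1]
    - [0,0,-1]
    - [0,0,-1]
  turn:
    - [0,0,0]
    - [0,0,0]
    - [0,0,0]
    - [0,0,0]
    - [0,0,0]
    - [0,0,0]
    - [0,0,0]
  claw: [-0.3,-0.3,-0.3,-0.3,-0.3,-0.3,-0.3]

```text
clock: 35.5
ee_pos: [500.3, -314.9, 268.7]
eef_rot: [2.22, 2.222, -0.0]
force: [-0.5, -0.5, -4.8]
width: 0.416
gripper_force: 40.0
```

>>> send_rows:
  linear:
    - [0.15,-0.02,0]
    - [0.35,-0.04,0]
    - [0.65,-0.08,0]
    - [0.9,-0.1,0]
  turn:
    - [0,0,0]
    - [0,0,0]
    - [0,0,0]
    - [0,0,0]
  claw: [-0.3,-0.3,-0.3,-0.3]

```text
clock: 35.9
ee_pos: [488.7, -222.3, 266.4]
eef_rot: [-2.218, -2.219, 0.001]
force: [0.6, 1.0, -4.0]
width: 0.416
gripper_force: 40.0
```

>>> send_rows:
  linear:
    - [0.3,-0.03,0]
    - [0.6,-0.06,0]
    - [0.9,-0.11,0]
  turn:
    - [0,0,0]
    - [0,0,0]
    - [0,0,0]
  claw: [-0.3,-0.3,-0.3]

```text
clock: 36.2
ee_pos: [477.7, -132.4, 266.7]
eef_rot: [-2.218, -2.22, 0.001]
force: [0.7, 0.5, -3.1]
width: 0.415
gripper_force: 40.0
```

>>> send_rows:
  linear:
    - [0.3,-0.03,0]
    - [0.6,-0.06,0]
    - [0.8,-0.09,0]
    - [0.9,-0.11,0]
    - [0.9,-0.11,0]
    - [0.9,-0.11,0]
    - [0.9,-0.11,0]
    - [0.9,-0.11,0]
    - [0.9,-0.11,0]
  turn:
    - [0,0,0]
    - [0,0,0]
    - [0,0,0]
    - [0,0,0]
    - [0,0,0]
    - [0,0,0]
    - [0,0,0]
    - [0,0,0]
    - [0,0,0]
  claw: [-0.3,-0.3,-0.3,-0.3,-0.3,-0.3,-0.3,-0.3,-0.3]

```text
clock: 37.1
ee_pos: [468.2, -45.6, 268.8]
eef_rot: [-2.222, -2.221, 0.0]
force: [-0.4, -0.1, -3.6]
width: 0.415
gripper_force: 40.0
```

>>> send_rows:
  linear:
    - [0,0,0.2]
    - [0,0,0.4]
    - [0,0,0.6]
    - [0,0,0.7]
    - [0,0,0.75]
    - [0,0,0.8]
    - [0,0,0.85]
    - [0,0,0.9]
    - [0,0,0.95]
    - [0,0,0.95]
    - [0,0,0.95]
  turn:
    - [0,0,0]
    - [0,0,0]
    - [0,0,0]
    - [0,0,0]
    - [0,0,0]
    - [0,0,0]
    - [0,0,0]
    - [0,0,0]
    - [0,0,0]
    - [0,0,0]
    - [0,0,0]
  claw: [-0.3,-0.3,-0.3,-0.3,-0.3,-0.3,-0.3,-0.3,-0.3,-0.3,-0.3]

```text
clock: 38.2
ee_pos: [468.2, -44.9, 174.0]
eef_rot: [-2.221, -2.222, 0.0]
force: [-0.7, 0.1, -3.1]
width: 0.414
gripper_force: 40.0
```

>>> send_rows:
  linear:
    - [0,0,0.03]
    - [0,0,0.06]
    - [0,0,0.08]
    - [0,0,0.09]
    - [0,0,0.09]
    - [0,0,0.09]
  turn:
    - [0,0,0]
    - [0,0,0]
    - [0,0,0]
    - [0,0,0]
    - [0,0,0]
    - [0,0,0]
  claw: [-0.3,-0.3,-0.3,-0.3,-0.3,-0.3]

```text
clock: 38.8
ee_pos: [468.2, -45.0, 165.0]
eef_rot: [2.221, 2.222, 0.0]
force: [0.4, 0.2, -4.3]
width: 0.415
gripper_force: 40.0
```

Still about 1 mm above the floor. I'll lower it a little more, then release and go for the white mill.

>>> send_rows:
  linear:
    - [0,0,0.01]
    - [0,0,0.01]
    - [0,0,0.01]
  turn:
    - [0,0,0]
    - [0,0,0]
    - [0,0,0]
  claw: [-0.3,-0.3,-0.3]

```text
clock: 39.1
ee_pos: [468.2, -45.0, 164.0]
eef_rot: [2.221, 2.222, -0.0]
force: [0.9, 0.0, -3.9]
width: 0.41
gripper_force: 40.0
```

>>> send_rows:
  linear:
    - [0,0,0]
    - [0,0,0]
    - [0,0,0]
    - [0,0,0]
    - [0,0,0]
    - [0,0,0]
    - [0,0,0]
    - [0,0,-0.2]
    - [0,0,-0.5]
    - [0,0,-0.85]
    - [0,0,-0.85]
    - [0,0,-0.85]
  turn:
    - [0,0,0]
    - [0,0,0]
    - [0,0,0]
    - [0,0,0]
    - [0,0,0]
    - [0,0,0]
    - [0,0,0]
    - [0,0,0]
    - [0,0,0]
    - [0,0,0]
    - [0,0,0]
    - [0,0,0]
  claw: [0,0.2,0.4,0.6,0.8,1,1,1,1,1,1,1]

```text
clock: 40.3
ee_pos: [468.7, -45.1, 249.8]
eef_rot: [2.219, 2.221, 0.002]
force: [-0.1, -0.1, -1.1]
width: 1.006
gripper_force: 0.0
```

>>> send_rows:
  linear:
    - [-0.3,0.14,0]
    - [-0.6,0.28,0]
    - [-0.89,0.42,0]
    - [-0.89,0.42,0]
  turn:
    - [0,0,0]
    - [0,0,0]
    - [0,0,0]
    - [0,0,0]
  claw: [1,1,1,1]

```text
clock: 40.7
ee_pos: [510.2, -136.5, 246.7]
eef_rot: [-2.223, -2.218, 0.003]
force: [-0.3, 0.6, -1.0]
width: 0.999
gripper_force: 0.0
```

>>> send_rows:
  linear:
    - [-0.3,0.14,0]
    - [-0.6,0.28,0]
    - [-0.89,0.42,0]
    - [-0.89,0.42,0]
  turn:
    - [0,0,0]
    - [0,0,0]
    - [0,0,0]
    - [0,0,0]
  claw: [1,1,1,1]

```text
clock: 41.1
ee_pos: [552.1, -224.9, 246.7]
eef_rot: [-2.222, -2.218, 0.002]
force: [-0.5, 0.2, 0.7]
width: 1.004
gripper_force: 0.0
```

>>> send_rows:
  linear:
    - [-0.3,0.14,0]
    - [-0.6,0.28,0]
    - [-0.89,0.43,0]
    - [-0.89,0.43,0]
    - [-0.89,0.43,0]
    - [-0.89,0.43,0]
    - [-0.89,0.43,0]
  turn:
    - [0,0,0]
    - [0,0,0]
    - [0,0,0]
    - [0,0,0]
    - [0,0,0]
    - [0,0,0]
    - [0,0,0]
  claw: [1,1,1,1,1,1,1]

```text
clock: 41.8
ee_pos: [595.1, -310.3, 249.1]
eef_rot: [-2.219, -2.223, -0.0]
force: [1.1, -0.8, -0.2]
width: 1.002
gripper_force: 0.0
```

```bash
python3 - <<'E'
from workcell import arm
from h import *
s,c=wristcam(arm);p=arm.read_camera("top")
print(s["ee_pos"],"white button expected wrist px",proj(c,(596,-311.3,190)),"brown top px",proj(p,(469,-45,180)))
b=cv2.resize(p["color"][130:240,140:340],(400,300),interpolation=cv2.INTER_CUBIC)
a=cv2.resize(c["color"],(400,300))
cv2.imwrite("pics/m7.png",np.hstack([a,b]))
E
```

```text
[ 595.075009   -310.29772199  249.11782866] white button expected wrist px (np.float64(261.77508192955133), np.float64(207.18078609881115)) brown top px (np.float64(277.6704160978115), np.float64(192.65980512484612))
```

View pics/m7.png

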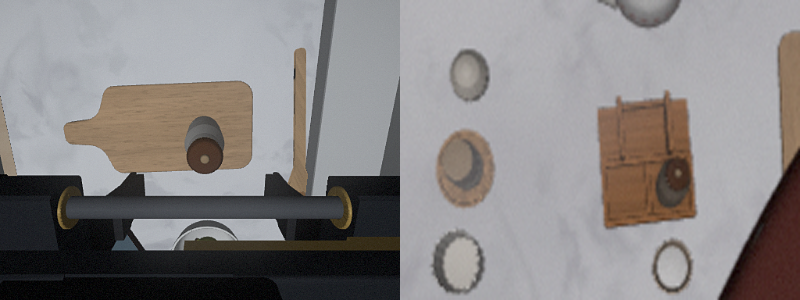

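The brown mill stands in its right-hand compartment, and the white button at (263,205) matches (262,207). Taking the white mill now.

>>> send_rows:
  linear:
    - [-0.01,0.01,0.2]
    - [-0.01,0.01,0.4]
    - [-0.01,0.01,0.6]
    - [-0.01,0.01,0.75]
    - [-0.01,0.01,0.75]
    - [-0.01,0.01,0.75]
    - [-0.01,0.01,0.75]
  turn:
    - [0,0,0]
    - [0,0,0]
    - [0,0,0]
    - [0,0,0]
    - [0,0,0]
    - [0,0,0]
    - [0,0,0]
  claw: [1,1,1,1,1,1,1]

```text
clock: 42.6
ee_pos: [597.1, -313.3, 175.6]
eef_rot: [2.219, 2.221, 0.001]
force: [-0.5, -0.4, -0.7]
width: 1.001
gripper_force: 0.0
```

>>> send_rows:
  linear:
    - [0,0,0]
    - [0,0,0]
    - [0,0,0]
    - [0,0,0]
    - [0,0,0]
    - [0,0,0]
    - [0,0,0]
    - [0,0,0]
    - [0,0,0]
    - [0,0,0]
  turn:
    - [0,0,0]
    - [0,0,0]
    - [0,0,0]
    - [0,0,0]
    - [0,0,0]
    - [0,0,0]
    - [0,0,0]
    - [0,0,0]
    - [0,0,0]
    - [0,0,0]
  claw: [0.3,0,-0.1,-0.2,-0.3,-0.3,-0.3,-0.3,-0.3,-0.3]
  grip_force: 40

```text
clock: 43.6
ee_pos: [596.3, -312.9, 173.9]
eef_rot: [-2.221, -2.222, 0.0]
force: [0.3, -0.5, -0.1]
width: 0.415
gripper_force: 40.0
```

>>> send_rows:
  linear:
    - [0,0,-0.1]
    - [0,0,-0.3]
    - [0,0,-0.5]
    - [0,0,-0.75]
    - [0,0,-1]
    - [0,0,-1]
  turn:
    - [0,0,0]
    - [0,0,0]
    - [0,0,0]
    - [0,0,0]
    - [0,0,0]
    - [0,0,0]
  claw: [-0.3,-0.3,-0.3,-0.3,-0.3,-0.3]

```text
clock: 44.2
ee_pos: [598.1, -313.9, 279.3]
eef_rot: [2.215, 2.217, 0.002]
force: [0.2, -0.4, -2.3]
width: 0.416
gripper_force: 40.0
```

>>> send_rows:
  linear:
    - [0,0,-0.3]
    - [0,0,-0.6]
    - [0,0,-0.85]
    - [0,0,-0.95]
    - [0,0,-0.95]
    - [0,0,-0.95]
  turn:
    - [0,0,0]
    - [0,0,0]
    - [0,0,0]
    - [0,0,0]
    - [0,0,0]
    - [0,0,0]
  claw: [-0.3,-0.3,-0.3,-0.3,-0.3,-0.3]

```text
clock: 44.8
ee_pos: [595.9, -312.6, 366.6]
eef_rot: [-2.219, -2.22, 0.001]
force: [0.3, -0.2, -3.2]
width: 0.415
gripper_force: 40.0
```

>>> send_rows:
  linear:
    - [0.15,-0.06,0]
    - [0.4,-0.18,0]
    - [0.7,-0.3,0]
    - [1,-0.43,0]
  turn:
    - [0,0,0]
    - [0,0,0]
    - [0,0,0]
    - [0,0,0]
  claw: [-0.3,-0.3,-0.3,-0.3]

```text
clock: 45.2
ee_pos: [552.0, -211.7, 365.7]
eef_rot: [-2.218, -2.218, 0.002]
force: [1.6, 0.1, -2.6]
width: 0.418
gripper_force: 40.0
```

>>> send_rows:
  linear:
    - [0.3,-0.13,0]
    - [0.6,-0.26,0]
    - [0.9,-0.39,0]
    - [1,-0.43,0]
  turn:
    - [0,0,0]
    - [0,0,0]
    - [0,0,0]
    - [0,0,0]
  claw: [-0.3,-0.3,-0.3,-0.3]

```text
clock: 45.6
ee_pos: [508.6, -110.1, 366.9]
eef_rot: [-2.216, -2.222, 0.001]
force: [-0.2, -0.1, -2.3]
width: 0.417
gripper_force: 40.0
```

>>> send_rows:
  linear:
    - [0.3,-0.13,0]
    - [0.6,-0.26,0]
    - [0.9,-0.39,0]
    - [1,-0.43,0]
  turn:
    - [0,0,0]
    - [0,0,0]
    - [0,0,0]
    - [0,0,0]
  claw: [-0.3,-0.3,-0.3,-0.3]

```text
clock: 46.0
ee_pos: [465.9, -11.0, 367.5]
eef_rot: [-2.217, -2.223, 0.001]
force: [-0.1, -0.8, -2.5]
width: 0.419
gripper_force: 40.0
```

>>> send_rows:
  linear:
    - [0.2,0,0]
    - [0.35,0,0]
    - [0.43,0,0]
    - [0.43,0,0]
    - [0.43,0,0]
    - [0.43,0,0]
    - [0.43,0,0]
    - [0.43,0,0]
  turn:
    - [0,0,0]
    - [0,0,0]
    - [0,0,0]
    - [0,0,0]
    - [0,0,0]
    - [0,0,0]
    - [0,0,0]
    - [0,0,0]
  claw: [-0.3,-0.3,-0.3,-0.3,-0.3,-0.3,-0.3,-0.3]

```text
clock: 46.8
ee_pos: [467.2, 29.6, 368.9]
eef_rot: [2.222, 2.221, -0.0]
force: [-0.8, 0.3, -3.0]
width: 0.417
gripper_force: 40.0
```

>>> send_rows:
  linear:
    - [0.01,-0.01,0.2]
    - [0.01,-0.01,0.4]
    - [0.01,-0.01,0.65]
    - [0.01,-0.01,0.9]
    - [0.01,-0.01,1]
    - [0.01,-0.01,1]
    - [0.01,-0.01,1]
    - [0.01,-0.01,1]
  turn:
    - [0,0,0]
    - [0,0,0]
    - [0,0,0]
    - [0,0,0]
    - [0,0,0]
    - [0,0,0]
    - [0,0,0]
    - [0,0,0]
  claw: [-0.3,-0.3,-0.3,-0.3,-0.3,-0.3,-0.3,-0.3]

```text
clock: 47.6
ee_pos: [467.1, 30.9, 270.7]
eef_rot: [2.219, 2.22, 0.003]
force: [0.3, -0.2, -2.1]
width: 0.417
gripper_force: 40.0
```

>>> send_rows:
  linear:
    - [0,0,0.15]
    - [0,0,0.35]
    - [0,0,0.55]
    - [0,0,0.65]
    - [0,0,0.7]
    - [0,0,0.75]
    - [0,0,0.8]
    - [0,0,0.85]
    - [0,0,0.9]
    - [0,0,0.95]
    - [0,0,0.95]
    - [0,0,0.95]
  turn:
    - [0,0,0]
    - [0,0,0]
    - [0,0,0]
    - [0,0,0]
    - [0,0,0]
    - [0,0,0]
    - [0,0,0]
    - [0,0,0]
    - [0,0,0]
    - [0,0,0]
    - [0,0,0]
    - [0,0,0]
  claw: [-0.3,-0.3,-0.3,-0.3,-0.3,-0.3,-0.3,-0.3,-0.3,-0.3,-0.3,-0.3]

```text
clock: 48.8
ee_pos: [466.1, 31.1, 173.9]
eef_rot: [-2.221, -2.222, 0.0]
force: [-0.4, 0.2, -3.2]
width: 0.413
gripper_force: 40.0
```

>>> send_rows:
  linear:
    - [0,0,0.02]
    - [0,0,0.04]
    - [0,0,0.05]
    - [0,0,0.05]
    - [0,0,0.05]
  turn:
    - [0,0,0]
    - [0,0,0]
    - [0,0,0]
    - [0,0,0]
    - [0,0,0]
  claw: [-0.3,-0.3,-0.3,-0.3,-0.3]

```text
clock: 49.3
ee_pos: [466.1, 31.1, 168.9]
eef_rot: [-2.221, -2.222, 0.0]
force: [-0.2, -0.7, -1.3]
width: 0.413
gripper_force: 40.0
```

>>> send_rows:
  linear:
    - [0,0,0]
    - [0,0,0]
    - [0,0,0]
    - [0,0,0]
    - [0,0,0]
    - [0,0,0]
    - [0,0,0]
    - [0,0,-0.2]
    - [0,0,-0.5]
    - [0,0,-0.85]
    - [0,0,-1]
    - [0,0,-1]
  turn:
    - [0,0,0]
    - [0,0,0]
    - [0,0,0]
    - [0,0,0]
    - [0,0,0]
    - [0,0,0]
    - [0,0,0]
    - [0,0,0]
    - [0,0,0]
    - [0,0,0]
    - [0,0,0]
    - [0,0,0]
  claw: [0,0.2,0.4,0.6,0.8,1,1,1,1,1,1,1]

```text
clock: 50.5
ee_pos: [467.6, 30.9, 271.4]
eef_rot: [2.218, 2.219, 0.005]
force: [0.4, 1.2, -0.6]
width: 1.001
gripper_force: 0.0
```

>>> send_rows:
  linear:
    - [-0.3,0,-0.2]
    - [-0.6,0,-0.4]
    - [-1,0,-0.4]
    - [-1,0,-0.4]
  turn:
    - [0,0,0]
    - [0,0,0]
    - [0,0,0]
    - [0,0,0]
  claw: [1,1,1,1]

```text
clock: 50.9
ee_pos: [465.6, -72.5, 307.2]
eef_rot: [-2.225, -2.217, 0.004]
force: [-0.2, 0.2, -0.7]
width: 0.998
gripper_force: 0.0
```

>>> send_rows:
  linear:
    - [-0.3,0,0]
    - [-0.6,0,0]
    - [-1,0,0]
    - [-1,0,0]
    - [-1,0,0]
    - [-1,0,0]
  turn:
    - [0,0,0]
    - [0,0,0]
    - [0,0,0]
    - [0,0,0]
    - [0,0,0]
    - [0,0,0]
  claw: [1,1,1,1,1,1]

```text
clock: 51.5
ee_pos: [465.9, -167.6, 307.7]
eef_rot: [-2.218, -2.221, 0.0]
force: [0.3, 0.3, -1.1]
width: 0.997
gripper_force: 0.0
```

```bash
python3 - <<'E'
from workcell import arm
from h import *
t=arm.read_camera("scene");p=arm.read_camera("top")
t0=np.load("scene.npz")["color"];p0=np.load("top.npz")["color"]
f=lambda a,y,x:cv2.resize(a[y:y+100,x:x+140],(400,290),interpolation=cv2.INTER_CUBIC)
cv2.imwrite("pics/m8.png",np.vstack([np.hstack([f(t0,135,150),f(t["color"],135,150)]),np.hstack([f(p0,145,155),f(p["color"],145,155)])]))
E
```

```text
(no output)
```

View pics/m8.png

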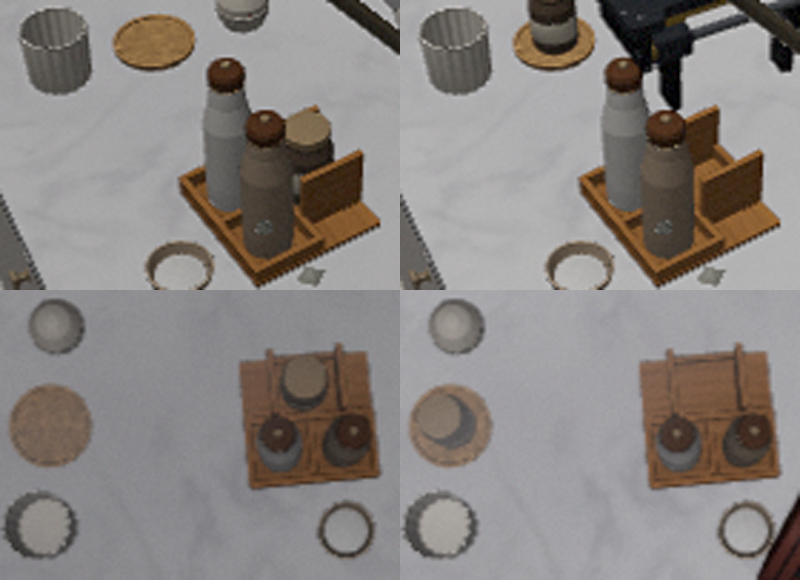

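The before and after views match. Scene buttons at (225,63)→(623,63) and (264,118)→(664,118) are identical after the 400 px offset, the jar stands on the coaster, and the bystanders have not moved.

```bash
python3 -c "
from workcell import arm
print(arm.finish_job())"
```

```text
the job is handed in; nothing more can be done
None
```

The job is handed in: the jar stands centred on the coaster, both mills are back upright in their own compartments, and the beaker, timer and salt bowl are where they were; the system gave no verdict.

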